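# Pack out the short board and hold it pressed up

## Task

Two boards lie in the gluing jig, each with a gap between it and the fence at the far end. Pick up the hardwood block that stands to the left of the jig, put it down upright and square in the gap that is wide enough for it (the one behind the shorter board, about the middle of the board), and let go of it; then push the shorter board's front edge towards the fence, firmly but without forcing it, until board, block and fence are tight together, and finish while still holding the board pressed firmly. Leave the longer board and the other things on the bench where they are.

Things in the scene. Friction and masses are not known exactly. Their poses are not given: they have to be found in the camera images.
- jig: Fixed plywood jig, base 230 (x) x 240 (y) x 15 mm. Origin: centre of its underside, on the bench; +x points to the fence (away from the robot), whose inner face is at x = +90 mm. A rib 12 mm wide, 18 mm high (x -45 to +55, y -6 to +6) parts two bays, middles at y = +58 and -58 mm, open at the front (-x). One board lies in each; which is where varies.
- fence: Dark wooden fence fixed across the far end of the jig, 25 (x) x 240 (y) x 18 mm high above the base board, its top 33 mm above the bench. Origin: middle of its underside. Axes as the jig's; inner face at x = -12.5 mm.
- short_board_c (a point): Centre (half-way up) of the shorter board: loose flat plain wood board 60 (x) x 90 (y) x 18 mm thick, about 0.15 kg, lying flat on the jig's base board in one bay. x points to the fence; its front edge is at x = -30 mm, its back edge at x = +30 mm. It is about 58 to 64 mm from the fence.
- short_board: The shorter board; origin at the middle of its lower front edge, axes as its centre point's. It slides on the base board when pushed; friction can take some 7 N of the push, so a firm press is about 15 N (over 50 N is forcing it).
- long_board_c (a point): Centre (half-way up) of the longer board: loose flat plain wood board 86 (x) x 90 (y) x 18 mm thick in the other bay; its gap to the fence (32 to 38 mm) is too narrow for the block.
- block_c (a point): Centre (half-way up) of the plain brown hardwood block, 50 (x) x 60 (y) x 45 mm high, about 0.09 kg, standing loose on the bench to the left of the jig. Its 45 mm edge is vertical; z up. Standing in the gap on the jig's base board it rises 27 mm above boards and fence.
- block: The same block; origin at the centre of its underside.
- wax_pot: Pot of wax with a red lid, 61 mm across, 60 mm high, near the front edge of the bench left of the jig. Origin: centre of underside. Bystander.
- masking_tape: Roll of masking tape lying flat, 93 mm across, 24 mm high. Origin: centre of underside. Bystander.
- sanding: Cork sanding block 40 x 70 x 26 mm. Origin: centre of underside. Bystander.

How it is judged:
By the outcome, as a careful person would: the job done as asked, in the order asked, and still so for the second after the job is handed in, while the arm keeps its last pose, push and grip.
It also fails if it takes over 58 s, if anything falls off the work surface, if the arm or the gripper's body presses on something with over 40 N, if the wrist force passes 120 N, or if a joint passes its speed limit or range.

## Robot

A 6-joint arm with a two-finger parallel gripper is mounted at the origin on a cart in front of the work surface, level with it; the furniture and walls round the work are solid. World frame = base frame: x ahead of the robot, y to its left, z up, the work surface at z = 0. Lengths are in mm, angles in rad, forces in N, time in s.
With the tool pointing down it reaches from about 375 to 900 mm from the base axis. Payload 3.1 kg.
Tool frame: the origin (TCP) lies between the finger pads; the fingertips stand env.finger_overhang ahead of it and the grasp point (between the pads) lies 3 mm ahead of it (env.finger_overhang is the distance from the TCP to the fingertips, in mm); z points along the fingers, y is the line along which they close (so a half turn about z gives the same grasp; the last joint's range is limited). The gripper opens to 87 mm and grips with 3 to 60 N. Pads are 19 mm wide; open, the fingers measure 117 mm over their backs; the gripper's body (75 mm by 190 mm) begins 51 mm behind the grasp point.
Start: joints at [1.018, 0.527, 1.433, -0, 1.181, -0.178], TCP at [228.762, 581.605, 244.548] pointing down, gripper open.
Joint ranges: [-3.08, 3.08], [-0.75, 2.2], [0.22, 2.44], [-1.43, 4.57], [0, 2.65], [-2.85, 2.85]. Speed limits (rad/s): [2.79, 2.79, 3.14, 3.14, 3.14, 3.14].

## Interface

Orientations are given as a rotation vector (axis times angle).
In Python, from plant import env gives the robot as it stands. The module is installed in compiled form; this text tells all that it offers.
- The arm moves only by the shell command python3 -m creep 'ROWS'. ROWS is JSON, a list of rows, each a list of 3 entries, a list of its own where there are three numbers: the shift along the tool's x, y, z in m, then the turn about the tool's z in rad, then the closure in counts, from 0 (fully open) to 255 (shut). In form: [[[tx, ty, tz], roll, jaw], ...]. A call has 1 to 5 rows; each row shifts and turns the commanded pose from where the row before left it, along the tool's axes as they then stand; what a row does not reach is not made up. A row lasts 1/10 s, in which the tool goes at most 50 mm and 8.59 degrees, less where a joint would pass 70% of its speed; a pose out of reach is approached as far as the arm can. A call is refused whole if a number of a shift passes 0.05 or a number of a turn 0.15, either way. A call with a gripper value outside its range is refused whole. The fingers move at their own pace and stop on an object; the grip force is fixed at half the most. Time passes only in rows, so rows that do not move let the fingers close. It gives the time, the measured TCP pose, the force, the opening and the grip force at its end, in the units of the state.
- env.observe(): the state, without advancing time (a new reading comes with each control period).
- env.get_image(name): name is "scene" or "top"; returns a dict with "img" (420x560x3 uint8, blue, green, red), "fx", "fy", "cx", "cy" (pixels), "xyz" and "orientation" of the camera in the world. Camera axes: x right, y down, z forward; pixel columns grow to the right and rows downward; lengths in mm; the calibration is good to about 2 mm. A picture is of the moment at which its call begins. There is no depth.
- env.sign_off(): hands the job in; it is judged then, once.
The state is a dict: "time": time; "qpos": joint angles; "qd": joint speeds; "tau": joint torques, N m; "eef_pos": TCP position; "tcp_rot": TCP orientation; "wrist_force": force on the tool from outside, world axes, zero at the start; "moment": the same for the moment, N m; "gripper_width": finger opening in mm; "grasp_force": force on a finger pad.
Only numpy, scipy, OpenCV 4.12 (cv2) and the standard library are available. Lean on these libraries where they do the work, as an engineer would, in place of code of your own. Each camera call takes 0.05 s, during which the arm holds its last target. There are 200 camera calls.

## Working session

There is one attempt and no reset: what is moved stays moved. The work goes in short steps, Python scripts to look and compute and a shell command to move; the robot and the scene stay as the last step left them, time stands still between calls to the robot, and variables do not carry over. Pictures are saved under pics/ and viewed, at most 10 in all, crops included, and the job is handed in when it is done.

```bash
mkdir -p pics
cat > h.py <<'E'
import numpy as np,cv2
from scipy.spatial.transform import Rotation as R
from plant import env
def px2w(c,u,v,z):
    d=R.from_rotvec(c["orientation"]).apply([(u-c["cx"])/c["fx"],(v-c["cy"])/c["fy"],1])
    p=np.array(c["xyz"]);return p+d*(z-p[2])/d[2]
E
python3 - <<'E'
from h import *
for n in("scene","top"):
    c=env.get_image(n);cv2.imwrite(f"pics/{n}0.png",c["img"]);print(n,c["fx"],c["cx"],c["cy"],c["xyz"],c["orientation"])
s=env.observe();print(s,env.finger_overhang,R.from_rotvec(s["tcp_rot"]).as_matrix().round(3))
E
```

```text
scene 391.31756095219293 273.6162440654963 211.55748675274333 [  99.73458448 -210.64504089  696.22921584] [-2.19805663  1.09624051 -0.42422109]
top 444.3192774136991 293.7834439784185 205.74185638880516 [ 396.94510589  135.86110481 1063.05585059] [-2.14442806  2.15256548 -0.20403133]
{'time': 0.1, 'qpos': array([ 1.01751242e+00,  5.28374860e-01,  1.43380967e+00, -3.28070392e-06,
        1.18138193e+00, -1.78483470e-01]), 'qd': array([-6.26690699e-04, -8.06581797e-04, -4.19929071e-03,  1.46100785e-05,
        9.97962030e-05, -8.41020669e-04]), 'tau': array([ 9.22555387e-05, -4.40990174e+01, -1.77151126e+01,  6.35213591e-02,
        5.34217141e-02, -6.35743345e-05]), 'eef_pos': array([228.43105084, 581.08156004, 243.65713073]), 'tcp_rot': array([-5.85162031e-01, -3.08589738e+00,  2.89627201e-03]), 'wrist_force': array([-0.77939716, -0.14984701, -0.1255227 ]), 'moment': array([0.00268657, 0.03053307, 0.00614032]), 'grasp_force': 0.0, 'gripper_width': 86.95755226104275} 22.0 [[-0.931  0.366 -0.001]
 [ 0.366  0.931 -0.002]
 [ 0.    -0.002 -1.   ]]
```

View pics/top0.png

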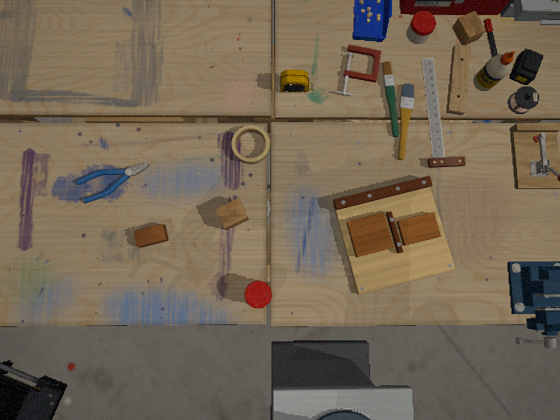

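View pics/scene0.png

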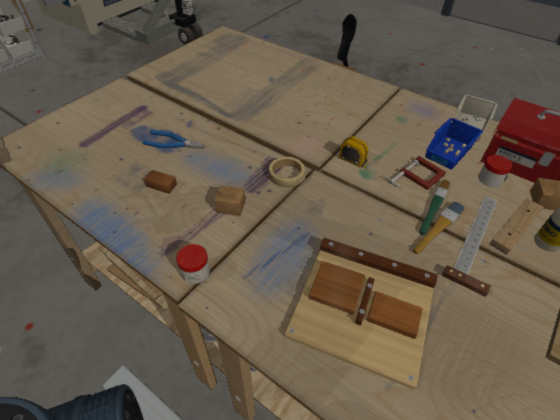

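Top view: the block is at about (232,212) and the jig at about (395,235). The left board (372,235) looks longer in x and the right board (418,228) shorter. I'll enlarge both areas.

Run:
```python
from h import *
i=cv2.imread("pics/top0.png")
a=cv2.resize(i[170:300,325:460],None,fx=4.4,fy=4.4,interpolation=3)
b=cv2.resize(i[190:240,205:255],None,fx=4,fy=4,interpolation=3)
o=np.zeros((a.shape[0],a.shape[1]+200,3),np.uint8);o[:,:a.shape[1]]=a;o[:200,a.shape[1]:]=b
print(o.shape);cv2.imwrite("pics/crop.png",o)
```

```text
(572, 794, 3)
```

View pics/crop.png

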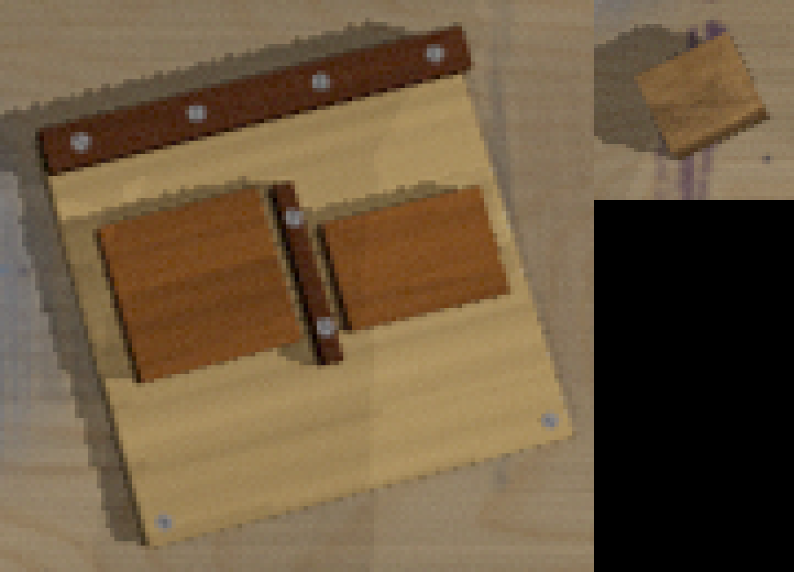

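The crop shows the short board in the right bay with top corners about (325,228), (478,186), (510,290), (350,330). The fence's inner top edge runs (48,174)–(470,68). The block top corners are (637,76), (729,33), (764,107), (672,150).

```bash
cat >> h.py <<'E'
def pose(P):  # corners BL(back-left),BR,FR,FL -> centre, dir x
    P=np.array(P)[:,:2];c=P.mean(0);dx=(P[0]-P[3]+P[1]-P[2])/2;dy=(P[0]-P[1]+P[3]-P[2])/2
    return c.round(1),np.linalg.norm(dx).round(1),np.linalg.norm(dy).round(1),np.degrees(np.arctan2(dx[1],dx[0])).round(2),np.degrees(np.arctan2(-dy[0],dy[1])).round(2)
E
python3 - <<'E'
from h import *
c=env.get_image("top")
A=lambda L,z:[px2w(c,325+(u+.5)/4.4-.5,170+(v+.5)/4.4-.5,z) for u,v in L]
B=[px2w(c,205+(u-594+.5)/4-.5,190+(v+.5)/4-.5,45) for u,v in[(637,76),(729,33),(764,107),(672,150)]]
print("block",pose(B))
print("short",pose(A([(325,228),(478,186),(510,290),(350,330)],33)))
print("long",pose(A([(98,230),(263,187),(303,340),(140,382)],33)))
print("fence",pose(A([(38,130),(462,27),(470,68),(48,174)],33)))
print("base front",A([(150,546),(572,434)],15))
s=env.observe();M=R.from_rotvec(s["tcp_rot"]).as_matrix();b=pose(B)[0]
print(M.T@(np.r_[b,s["eef_pos"][2]]-s["eef_pos"]))
E
```

```text
block (array([548.8, 252.7]), np.float64(48.0), np.float64(58.1), np.float64(25.76), np.float64(25.45))
short (array([ 512.1, -186.2]), np.float64(56.7), np.float64(88.0), np.float64(12.7), np.float64(14.3))
long (array([498.5, -70.6]), np.float64(83.5), np.float64(91.1), np.float64(13.23), np.float64(14.2))
fence (array([ 598.5, -103.8]), np.float64(23.7), np.float64(238.8), np.float64(9.69), np.float64(13.87))
base front [array([361.72214327, -42.33654952,  15.        ]), array([ 419.11644898, -271.29868462,   15.        ])]
[-4.18312589e+02 -1.88410947e+02  2.07480077e-01]
```

```bash
cat >> h.py <<'E'
def rel(x,y,z,yaw):  # shift in tool axes (mm), roll needed so tool y is at world yaw(deg)
    s=env.observe();M=R.from_rotvec(s["tcp_rot"]).as_matrix()
    d=M.T@(np.array([x,y,z])-s["eef_pos"]);a=np.degrees(np.arctan2(M[1,1],M[0,1]))
    print("t%.1f"%s["time"],"pos",s["eef_pos"].round(1),"tilt",M[:,2].round(3),"shift",d.round(1),"roll",-np.radians((yaw-a+90)%180-90).round(4),"F",s["wrist_force"].round(1),"w %.1f"%s["gripper_width"],"g %.1f"%s["grasp_force"],"q6 %.2f"%s["qpos"][5])
E
python3 -m creep '[[[0,0,0],-0.15,0],[[0,0,0],-0.15,0],[[0,0,0],-0.15,0],[[0,0,0],-0.15,0],[[0,0,0],-0.15,0]]'
python3 -m creep '[[[0,0,0],-0.07,0],[[0,0,0],0,0]]'
python3 -c "
from h import *
rel(548.8,252.7,120,115.6)"
```

```text
time: 0.65
eef_pos: [228.6, 581.4, 244.1]
tcp_rot: [0.595, -3.084, 0.001]
wrist_force: [0.5, -0.6, 0.8]
gripper_width: 87.0
grasp_force: 0.0
time: 0.85
eef_pos: [228.6, 581.4, 244.2]
tcp_rot: [0.693, -3.064, 0.001]
wrist_force: [-0.3, -0.2, -1.0]
gripper_width: 87.0
grasp_force: 0.0
t0.8 pos [228.6 581.4 244.2] tilt [-0.    -0.001 -1.   ] shift [-147.6 -434.4  124.3] roll -0.0018 F [-0.3 -0.2 -1. ] w 87.0 g 0.0 q6 -1.00
```

```bash
python3 -m creep '[[[-0.0148,-0.0434,0.01],0,0],[[-0.0148,-0.0434,0.01],0,0],[[-0.0148,-0.0434,0.01],0,0],[[-0.0148,-0.0434,0.01],0,0],[[-0.0148,-0.0434,0.01],0,0]]'
python3 -m creep '[[[-0.0148,-0.0434,0.01],0,0],[[-0.0148,-0.0434,0.01],0,0],[[-0.0148,-0.0434,0.01],0,0],[[-0.0148,-0.0434,0.01],0,0],[[-0.0148,-0.0434,0.01],0,0]]' >/dev/null
python3 -m creep '[[[0,0,0],0,0],[[0,0,0],0,0]]' >/dev/null
python3 - <<'E'
from h import *
rel(548.8,252.7,41,115.6)
o=[]
for n,(u,v) in(("top",(180,150)),("scene",(160,140))):
    c=env.get_image(n)["img"];o.append(cv2.resize(c[v:v+120,u:u+100],None,fx=4,fy=4,interpolation=3))
cv2.imwrite("pics/a1.png",np.hstack(o))
E
```

```text
time: 1.35
eef_pos: [390.0, 416.3, 194.2]
tcp_rot: [-0.691, 3.064, 0.0]
wrist_force: [0.2, -0.5, -0.5]
gripper_width: 87.2
grasp_force: 0.0
t2.0 pos [549.5 252.6 144. ] tilt [-0.001  0.    -1.   ] shift [  0.5   0.3 103. ] roll -0.0057 F [0.3 0.2 0.3] w 86.7 g 0.0 q6 -1.77
```

View pics/a1.png

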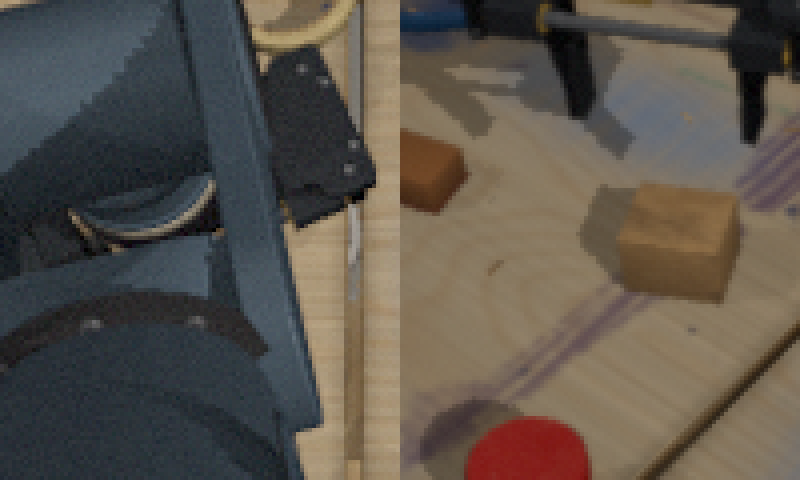

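The top view is covered by the arm. The scene crop shows the block clear below the fingers, with top corners about (640,183), (740,195), (728,254), (620,238). I'll cross-check the block pose from this camera.

Run:
```python
from h import *
c=env.get_image("scene")
for L in [[(640,183),(740,195),(728,254),(620,238)]]:
    print(pose([px2w(c,160+(u-400+.5)/4-.5,140+(v+.5)/4-.5,45) for u,v in L]))
i=cv2.imread("pics/scene0.png")
cv2.imwrite("pics/s1.png",cv2.resize(i[230:380,280:450],None,fx=4,fy=4,interpolation=3))
```

```text
(array([551.1, 251.8]), np.float64(46.8), np.float64(62.3), np.float64(29.66), np.float64(26.62))
```

View pics/s1.png

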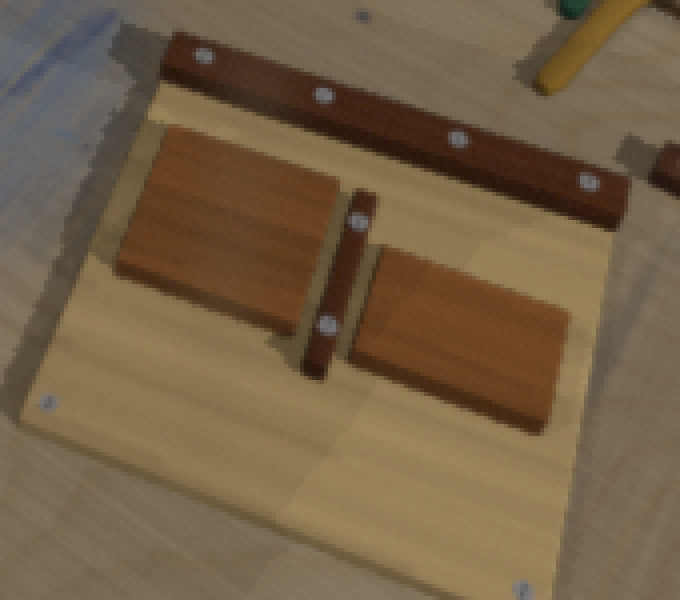

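The scene crop shows the short board top corners at (388,246), (568,313), (543,425), (351,352). The fence top's inner edge runs (162,70)–(616,215). The block estimates agree to about 2 mm, so I'll descend and grip.

```bash
python3 -m creep '[[[0,0,0.025],0,0],[[0,0,0.025],0,0],[[0,0,0.025],0,0],[[0,0,0.02],0,0],[[0,0,0.008],0,0]]'
python3 -m creep '[[[0,0,0],0,255],[[0,0,0],0,255],[[0,0,0],0,255],[[0,0,0],0,255],[[0,0,0],0,255]]'
python3 -m creep '[[[0,0,0],0,255],[[0,0,0],0,255],[[0,0,0],0,255]]'
python3 - <<'E'
from h import *
rel(548.8,252.7,41,115.6)
c=env.get_image("scene")
A=lambda L,z:[px2w(c,280+(u+.5)/4-.5,230+(v+.5)/4-.5,z) for u,v in L]
print("short",pose(A([(388,246),(568,313),(543,425),(351,352)],33)))
print("fence",pose(A([(176,32),(630,180),(616,215),(162,70)],33)))
print("long",pose(A([(168,126),(340,180),(297,326),(117,265)],33)))
E
```

```text
time: 2.7
eef_pos: [546.9, 254.8, 40.1]
tcp_rot: [0.696, -3.06, -0.0]
wrist_force: [-0.3, 0.1, -0.1]
gripper_width: 87.4
grasp_force: 0.0
time: 3.2
eef_pos: [549.8, 254.0, 42.7]
tcp_rot: [-0.693, 3.062, 0.001]
wrist_force: [-0.7, 1.1, 3.8]
gripper_width: 59.8
grasp_force: 30.0
time: 3.5
eef_pos: [549.8, 254.0, 42.6]
tcp_rot: [-0.693, 3.062, 0.001]
wrist_force: [-1.5, 1.4, 6.0]
gripper_width: 59.9
grasp_force: 30.0
t3.5 pos [549.8 254.   42.6] tilt [ 0.002  0.001 -1.   ] shift [ 1.5 -0.7  1.6] roll -0.0018 F [-1.5  1.4  6. ] w 59.9 g 30.0 q6 -1.77
short (array([ 511.2, -185.7]), np.float64(60.7), np.float64(86.2), np.float64(11.76), np.float64(12.89))
fence (array([ 597.3, -104.2]), np.float64(25.3), np.float64(234.8), np.float64(11.08), np.float64(14.33))
long (array([497.6, -70. ]), np.float64(85.8), np.float64(88.3), np.float64(15.29), np.float64(15.7))
```

```bash
python3 -m creep '[[[0,0,-0.02],0,255],[[0,0,-0.03],0,255],[[0,0,-0.03],0,255],[[0,0,-0.02],0.1,255],[[0,0,0],0.1,255]]'
python3 -m creep '[[[0,0,0],0,255]]' >/dev/null
python3 -c "
from h import *
rel(571.6,-171,58,104)"
```

```text
time: 4.05
eef_pos: [551.2, 253.9, 144.7]
tcp_rot: [-0.377, 3.113, 0.001]
wrist_force: [1.4, 0.8, -1.4]
gripper_width: 59.8
grasp_force: 30.0
t4.2 pos [549.3 253.4 142.2] tilt [ 0.001 -0.    -1.   ] shift [  81.5 -417.1   84.2] roll 0.0009 F [-0.3  0.1 -1.2] w 59.6 g 30.0 q6 -1.57
```

```bash
python3 -m creep '[[[0.008,-0.04,0],0,255],[[0.008,-0.04,0],0,255],[[0.008,-0.04,0],0,255],[[0.008,-0.04,0],0,255],[[0.008,-0.04,0],0,255]]' >/dev/null
python3 -m creep '[[[0.008,-0.04,0],0,255],[[0.008,-0.04,0],0,255],[[0.008,-0.04,0],0,255],[[0.008,-0.04,0],0,255],[[0.008,-0.04,0],0,255]]' >/dev/null
python3 -m creep '[[[0.0015,-0.017,0.02],0,255],[[0,0,0.02],0,255],[[0,0,0],0,255],[[0,0,0],0,255]]' >/dev/null
python3 - <<'E'
from h import *
rel(571.6,-171,58,104)
c=env.get_image("scene");cv2.imwrite("pics/a2.png",cv2.resize(c["img"][180:360,270:470],None,fx=3.3,fy=3.3,interpolation=3))
E
```

```text
t5.5 pos [ 570.4 -170.2  100.6] tilt [-0.003  0.001 -1.   ] shift [-1.  -1.2 42.6] roll 0.0021 F [-0.3 -0.2 -0.5] w 59.7 g 30.0 q6 -2.29
```

View pics/a2.png

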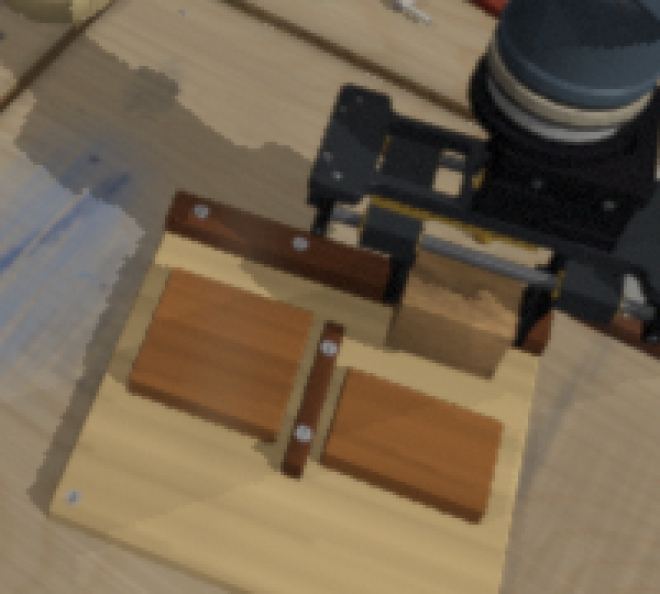

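The block hangs upright and square. Its bottom front edge runs about (393,342)–(491,378), and the short board's back edge about (350,370)–(502,422). I'll check the front edge position numerically.

Run:
```python
from h import *
c=env.get_image("scene")
f=lambda u,v,z:px2w(c,270+(u+.5)/3.3-.5,180+(v+.5)/3.3-.5,z)[:2]
a=np.radians(14);X=np.array([[np.cos(a),np.sin(a)],[-np.sin(a),np.cos(a)]]);o=np.array([585.9,-107.])
for n,p in(("blkL",f(393,342,58)),("blkR",f(491,378,58)),("bdL",f(350,370,33)),("bdR",f(502,422,33)),("fenceL",f(165,233,33)),("fenceM",f(390,302,33))): print(n,(X@(p-o)).round(1))
s=env.observe();print("tcp",X@(s["eef_pos"][:2]-o),s["eef_pos"])
```

```text
blkL [-51.  -32.7]
blkR [-52.7 -88. ]
bdL [-62.1 -15.4]
bdR [ -61.5 -102.4]
fenceL [-10.6 115.1]
fenceM [ -6.2 -27.1]
tcp [-29.09603611 -57.89989269] [ 571.67549231 -170.21898664  102.05773919]
```

```bash
python3 -m creep '[[[0.0015,-0.001,0.01],0,255],[[0,0,0.015],0,255],[[0,0,0.008],0,255],[[0,0,0.004],0,255],[[0,0,0],0,255]]'
python3 -m creep '[[[0,0,0.002],0,255],[[0,0,0],0,255]]'
python3 -c "
from h import *
rel(571,-171.2,58,104)"
```

```text
time: 6.15
eef_pos: [569.6, -171.6, 63.4]
tcp_rot: [0.384, -3.116, -0.002]
wrist_force: [0.5, 0.3, -0.7]
gripper_width: 59.7
grasp_force: 30.0
time: 6.35
eef_pos: [570.4, -172.1, 62.6]
tcp_rot: [-0.384, 3.118, -0.0]
wrist_force: [1.1, 0.1, -1.1]
gripper_width: 59.8
grasp_force: 30.0
t6.3 pos [ 570.4 -172.1   62.6] tilt [ 0. -0. -1.] shift [-0.8  0.7  4.6] roll 0.0009 F [ 1.1  0.1 -1.1] w 59.8 g 30.0 q6 -2.30
```

```bash
python3 -m creep '[[[0,0,0.002],0,255],[[0,0,0.001],0,255],[[0,0,0.001],0,255],[[0,0,0],0,255]]'
python3 -m creep '[[[0,0,0.001],0,255],[[0,0,0],0,255]]'
python3 -c "
from h import *
rel(571,-171.2,58,104)"
```

```text
time: 6.75
eef_pos: [570.1, -171.9, 58.4]
tcp_rot: [0.384, -3.118, -0.0]
wrist_force: [0.6, -0.3, -1.4]
gripper_width: 59.5
grasp_force: 30.0
time: 6.95
eef_pos: [570.3, -172.1, 57.7]
tcp_rot: [-0.384, 3.118, -0.0]
wrist_force: [-0.1, -0.9, -0.2]
gripper_width: 60.1
grasp_force: 30.0
t7.0 pos [ 570.3 -172.1   57.7] tilt [ 0. -0. -1.] shift [-0.9  0.7 -0.3] roll 0.0008 F [-0.1 -0.9 -0.2] w 60.1 g 30.0 q6 -2.30
```

```bash
python3 -m creep '[[[0,0,0.0007],0,255],[[0,0,0],0,255]]'
python3 -m creep '[[[0,0,0.0007],0,255],[[0,0,0],0,255]]'
python3 -m creep '[[[0,0,0],0,255]]'
```

```text
time: 7.15
eef_pos: [570.3, -172.1, 57.7]
tcp_rot: [-0.384, 3.118, -0.0]
wrist_force: [-2.4, 0.2, 5.0]
gripper_width: 59.6
grasp_force: 30.0
time: 7.35
eef_pos: [570.3, -172.1, 57.6]
tcp_rot: [-0.384, 3.118, -0.001]
wrist_force: [-2.7, 1.4, 9.5]
gripper_width: 59.8
grasp_force: 30.0
time: 7.45
eef_pos: [570.3, -172.1, 57.6]
tcp_rot: [-0.384, 3.118, -0.001]
wrist_force: [-2.8, 0.8, 9.4]
gripper_width: 59.9
grasp_force: 30.0
```

Block is standing on the base board. Next is to release it and go straight up.

```bash
python3 -m creep '[[[0,0,-0.0007],0,255],[[0,0,0],0,60],[[0,0,0],0,0],[[0,0,0],0,0],[[0,0,0],0,0]]'
python3 -m creep '[[[0,0,0],0,0],[[0,0,-0.01],0,0],[[0,0,-0.03],0,0],[[0,0,-0.04],0,0],[[0.01,0,-0.02],0,0]]'
python3 -m creep '[[[0.04,0,0],0,255],[[0.04,0,0],0,255],[[0.04,0,0],0,255],[[0.02,0,0],0,255],[[0,0,0],0,255]]'
python3 - <<'E'
from h import *
a=np.radians(14);ux=np.array([np.cos(a),np.sin(a)]);uy=np.array([-ux[1],ux[0]]);o=np.array([585.9,-107.])
p=o-(91.1+30+40)*ux-58.7*uy;print(p);rel(*p,41,104)
c=env.get_image("scene");cv2.imwrite("pics/a3.png",cv2.resize(c["img"][180:360,270:470],None,fx=3.3,fy=3.3,interpolation=3))
E
```

```text
time: 7.95
eef_pos: [570.2, -172.0, 56.5]
tcp_rot: [0.384, -3.118, -0.0]
wrist_force: [-0.5, -0.6, -0.0]
gripper_width: 81.8
grasp_force: 0.0
time: 8.45
eef_pos: [563.0, -175.3, 160.6]
tcp_rot: [-0.385, 3.112, -0.006]
wrist_force: [-0.6, -0.7, -0.1]
gripper_width: 86.8
grasp_force: 0.0
time: 8.95
eef_pos: [422.1, -208.2, 157.5]
tcp_rot: [0.38, -3.117, -0.002]
wrist_force: [0.4, 0.3, -0.1]
gripper_width: 54.9
grasp_force: 0.0
[ 443.78617377 -202.92997651]
t8.9 pos [ 422.1 -208.2  157.5] tilt [-0.002  0.001 -1.   ] shift [-22.5  -0.3 116.4] roll -0.0019 F [ 0.4  0.3 -0.1] w 54.9 g 0.0 q6 -2.51
```

View pics/a3.png

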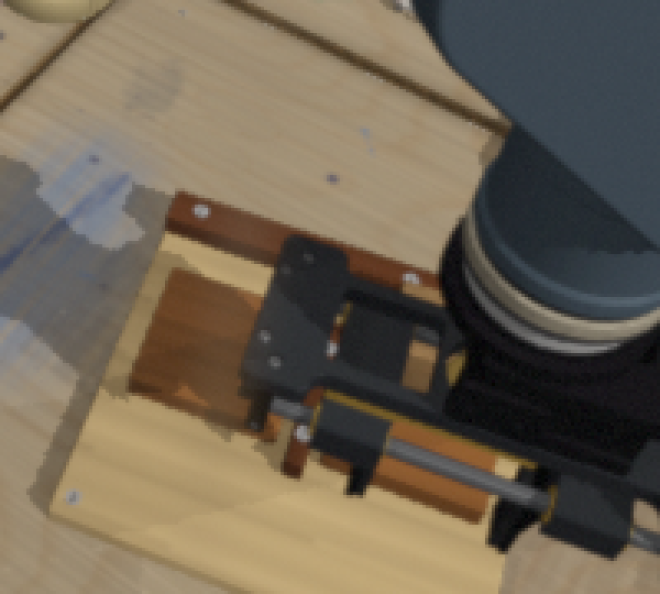

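The arm hides the block in this view. The fingers stand about 60 mm in front of the short board's front edge, so I'll finish closing, descend there and then look again.

```bash
python3 -m creep '[[[0,0,0],0,255],[[0,0,0.02],0,255],[[0,0,0.03],0,255],[[0,0,0.03],0,255],[[0,0,0.02],0,255]]'
python3 -m creep '[[[0,0,0.012],0,255],[[0,0,0],0,255],[[0,0,0],0,255]]'
python3 - <<'E'
from h import *
a=np.radians(14);ux=np.array([np.cos(a),np.sin(a)]);uy=np.array([-ux[1],ux[0]]);o=np.array([585.9,-107.])
p=o-(91.1+30+20)*ux-58.7*uy;rel(*p,42,104)
i=[cv2.resize(env.get_image(n)["img"][v:v+150,u:u+130],None,fx=3,fy=3,interpolation=3) for n,u,v in(("scene",330,210),("top",330,150))]
cv2.imwrite("pics/a4.png",np.hstack(i))
E
```

```text
time: 9.5
eef_pos: [426.0, -208.2, 55.2]
tcp_rot: [-0.386, 3.117, -0.0]
wrist_force: [0.0, 0.7, 0.1]
gripper_width: 11.0
grasp_force: 0.0
time: 9.8
eef_pos: [425.5, -208.6, 45.0]
tcp_rot: [-0.385, 3.117, -0.001]
wrist_force: [0.7, 0.1, 0.6]
gripper_width: 0.5
grasp_force: 0.0
t9.8 pos [ 425.5 -208.6   45. ] tilt [ 0.001 -0.001 -1.   ] shift [-39.1   1.    3.1] roll 0.0016 F [0.7 0.1 0.6] w 0.5 g 0.0 q6 -2.51
```

View pics/a4.png

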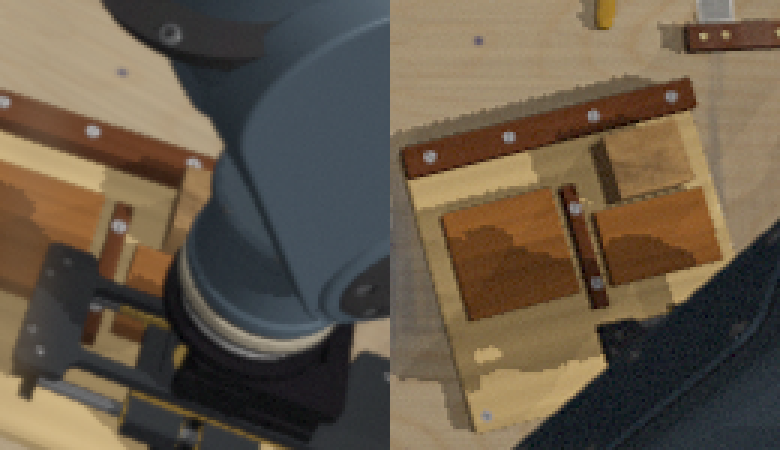

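The top view shows the block upright and square in the gap behind the short board, with top corners at about (603,143), (684,121), (695,181), (612,203). The boards have not moved. Next is the approach and the push.

```bash
python3 -m creep '[[[0,0.001,0.003],0,255],[[-0.015,0,0],0,255],[[-0.015,0,0],0,255],[[-0.01,0,0],0,255],[[0,0,0],0,255]]'
python3 -m creep '[[[-0.003,0,0],0,255],[[-0.003,0,0],0,255],[[-0.002,0,0],0,255],[[-0.002,0,0],0,255],[[0,0,0],0,255]]'
python3 -m creep '[[[-0.002,0,0],0,255],[[-0.002,0,0],0,255],[[0,0,0],0,255]]'
python3 -c "
from h import *
rel(571,-171.2,42,104)"
```

```text
time: 10.4
eef_pos: [465.8, -197.8, 42.1]
tcp_rot: [-0.387, 3.115, -0.003]
wrist_force: [-0.7, -0.2, -0.5]
gripper_width: 0.7
grasp_force: 0.0
time: 10.9
eef_pos: [473.0, -195.3, 41.8]
tcp_rot: [0.384, -3.118, -0.0]
wrist_force: [-0.8, -1.3, -0.7]
gripper_width: 0.5
grasp_force: 0.0
time: 11.2
eef_pos: [476.8, -194.2, 41.8]
tcp_rot: [0.384, -3.118, -0.0]
wrist_force: [-1.5, 0.6, -0.0]
gripper_width: 0.6
grasp_force: 0.2
t11.2 pos [ 476.8 -194.2   41.8] tilt [-0.  0. -1.] shift [-96.9  -0.5  -0.2] roll 0.001 F [-1.5  0.6 -0. ] w 0.6 g 0.2 q6 -2.42
```

```bash
for k in 1; do
python3 -m creep '[[[-0.002,0,0],0,255],[[0,0,0],0,255]]'
python3 -m creep '[[[-0.002,0,0],0,255],[[0,0,0],0,255]]'
python3 -m creep '[[[-0.002,0,0],0,255],[[0,0,0],0,255]]'
done
```

```text
time: 11.4
eef_pos: [478.7, -193.7, 41.8]
tcp_rot: [0.384, -3.118, -0.0]
wrist_force: [-1.8, -0.2, -0.7]
gripper_width: 0.3
grasp_force: 0.5
time: 11.6
eef_pos: [480.9, -193.3, 41.8]
tcp_rot: [-0.384, 3.118, -0.0]
wrist_force: [-1.0, 0.2, -0.5]
gripper_width: 0.5
grasp_force: 0.4
time: 11.8
eef_pos: [483.0, -192.9, 41.8]
tcp_rot: [-0.384, 3.118, -0.0]
wrist_force: [0.3, -0.4, -0.6]
gripper_width: 0.3
grasp_force: 0.3
```

```bash
python3 -m creep '[[[-0.002,0,0],0,255],[[0,0,0],0,255]]'
python3 -m creep '[[[-0.002,0,0],0,255],[[0,0,0],0,255]]'
python3 - <<'E'
from h import *
i=cv2.resize(env.get_image("top")["img"][150:300,330:470],None,fx=4,fy=4,interpolation=3)
cv2.imwrite("pics/a5.png",i)
E
```

```text
time: 12.0
eef_pos: [484.3, -192.2, 41.8]
tcp_rot: [0.385, -3.117, -0.001]
wrist_force: [-2.3, -1.5, 1.7]
gripper_width: 0.3
grasp_force: 1.3
time: 12.2
eef_pos: [484.5, -192.1, 41.8]
tcp_rot: [0.386, -3.113, -0.001]
wrist_force: [-8.0, -4.8, 3.7]
gripper_width: 0.9
grasp_force: 4.4
```

View pics/a5.png

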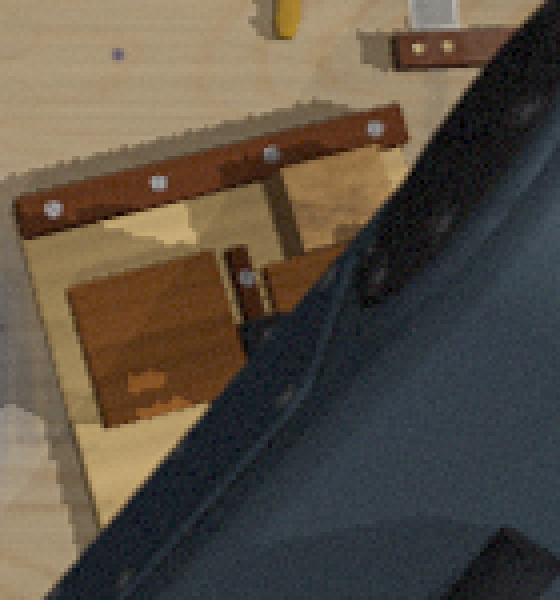

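The top view shows the block against the fence (back edge near (285,168) to (380,148)) and the board close against the block. The TCP has stalled at about 9 mm before the tight board-edge position, which is half a finger's depth. Next I'll increase the press.

```bash
python3 -m creep '[[[-0.0015,0,0],0,255],[[0,0,0],0,255]]'
python3 -m creep '[[[-0.0015,0,0],0,255],[[0,0,0],0,255],[[0,0,0],0,255]]'
```

```text
time: 12.45
eef_pos: [484.6, -192.1, 41.8]
tcp_rot: [0.387, -3.111, -0.002]
wrist_force: [-12.0, -7.5, 4.5]
gripper_width: 0.4
grasp_force: 6.6
time: 12.75
eef_pos: [484.7, -192.0, 41.8]
tcp_rot: [0.387, -3.108, -0.003]
wrist_force: [-14.5, -10.2, 7.2]
gripper_width: 0.5
grasp_force: 8.7
```

```bash
python3 -m creep '[[[-0.0007,-0.0007,0],0,255],[[0,0,0],0,255],[[0,0,0],0,255]]'
python3 -m creep '[[[0,0,0],0,255],[[0,0,0],0,255],[[0,0,0],0,255],[[0,0,0],0,255],[[0,0,0],0,255]]'
python3 - <<'E'
from h import *
o=[cv2.resize(env.get_image(n)["img"][v:v+130,u:u+130],None,fx=3,fy=3,interpolation=3) for n,u,v in(("top",330,160),("scene",340,220))]
cv2.imwrite("pics/a6.png",np.hstack(o))
E
```

```text
time: 13.05
eef_pos: [484.7, -192.0, 41.9]
tcp_rot: [0.387, -3.107, -0.005]
wrist_force: [-15.6, -10.4, 8.0]
gripper_width: 0.5
grasp_force: 9.3
time: 13.55
eef_pos: [484.7, -192.0, 41.9]
tcp_rot: [0.387, -3.107, -0.005]
wrist_force: [-16.5, -9.4, 7.4]
gripper_width: 0.2
grasp_force: 9.3
```

View pics/a6.png

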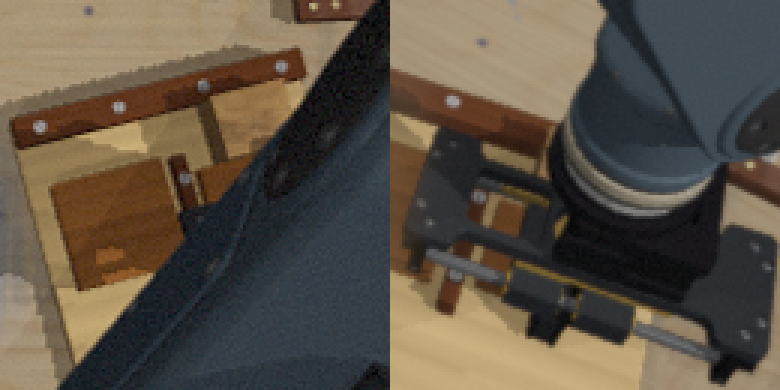

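The block is tight at the fence with the board behind it, and the long board is where it was (top view, about (115,225)). The push along the jig is a steady 18 N or so, so I'll hand in.

```bash
python3 -c "
from plant import env
print(env.sign_off())"
```

```text
the job is handed in; nothing more can be done
None
```

The job is handed in: the block stands upright in the gap behind the shorter board, and board, block and fence are tight together with the arm still pressing at about 18 N; I don't have the judge's result.

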